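Cull a batch of turned legs and offer the unfinished one back to the turner

ROBOT

A 6-joint arm with a two-finger parallel gripper is mounted at the origin on the work surface. World frame = base frame: x ahead of the robot, y to its left, z up, the work surface at z = 0. Lengths are in mm, angles in rad, forces in N, time in s.
With the tool pointing down it reaches from about 350 to 975 mm from the base axis. Payload 17.4 kg.
Tool frame: the origin (TCP) lies at the centre of the arm's flange, where the gripper is bolted on; the fingertips stand 173 mm ahead of it and the grasp point (between the pads) lies 155 mm ahead of it; z points along the fingers, x is the direction in which the jaws open and shut, and the axes are right-handed (so a half turn about z gives the same grasp; the last joint's range is limited). The gripper opens to 85 mm and grips with 20 to 120 N. Pads are 22 mm wide; open, the fingers measure 114 mm over their backs; the gripper's body (76 mm by 85 mm) begins 54 mm behind the grasp point. The pads swing forward as they close: fully open they stand 13 mm farther back than shut.
Start: joints at [-1.379, 0.116, 1.442, -0, 1.584, -0.038], TCP at [153.744, -657.265, 404.703] pointing down, gripper open.
Joint ranges: [-2.83, 2.83], [-0.83, 2.19], [0.07, 2.5], [-1.14, 4.28], [0.01, 3], [-2.97, 2.97]. Speed limits (rad/s): [1.89, 1.89, 2.22, 3.14, 3.14, 3.14].

INTERFACE

Orientations are given as a unit quaternion [w, x, y, z].
In Python, from bench import manip gives the robot as it stands.
- The arm moves only by the shell command python3 -m jog 'ROWS' [OPENING] [FORCE]. ROWS is JSON, a list that holds one entry, the list of rows, each a list of 4 numbers: the shift along the tool's x, y, z in units of 60 mm (1.0 is 60 mm), then the turn about the tool's z in degrees. In form: [[[tx, ty, tz, turn], ...]]. A call has 1 to 20 rows; each row shifts and turns the pose as measured when the row begins, along the tool's axes as they then stand; what a row does not reach is not made up. A row lasts 1/8 s, in which the tool goes at most 62.5 mm and 10.7 degrees, less where a joint would pass 70% of its speed; a pose out of reach is approached as far as the arm can. A call is refused whole if a number of a shift passes 1 or a number of a turn 10.7, either way. A call with a gripper value outside its range is refused whole. OPENING is the opening, from -1 (shut) to 1 (fully open), set as the call begins (- or left out, the last holds). The fingers move at their own pace and stop on an object; FORCE is the grip in N (left out, the last holds). Time passes only in rows, so rows that do not move let the fingers close. It gives the time, the measured TCP pose, the force and the opening at its end, in the units of the state.
- manip.get_state(): the state, without advancing time (a new reading comes with each control period).
- manip.grab_frame(name): name is "scene" or "top" or "wrist"; returns the picture (420x560x3 uint8, red, green, blue); there is no depth.
- manip.camera_params(name): a dict with "fx", "fy", "cx", "cy" (pixels), "k1" (the pictures are not rectified: a ray, as slopes to the right and down, at radius r is drawn at 1 + k1 r^2 times it, then the intrinsics apply), "rvec" (rotation vector, rad) and "tvec" (3), from world to camera coordinates, as OpenCV has them. Camera axes: x right, y down, z forward; pixel columns grow to the right and rows downward; lengths in mm; the calibration is good to about 2 mm. A picture is of the moment at which its call begins: read the wrist's pose just before it. camera_params takes no time and is no camera call; for the wrist camera it gives the pose at the moment of the call.
- manip.hand_in(): hands the job in, once; it reports no verdict.
The state is a dict: "time_s": time; "qpos": joint angles; "qvel": joint speeds; "effort": joint torques, N m; "tcp_pos": TCP position; "eef_rot": TCP orientation; "ft_force": force on the tool from outside, world axes, zero at the start; "wrist_torque": the same for the moment, N m; "grip_width": opening from 0.0 (shut) to 1.0 (fully open).
Only numpy, scipy, OpenCV 4.12 (cv2) and the standard library are available. Lean on these libraries where they do the work, as an engineer would, in place of code of your own. Each camera call takes 0.05 s, during which the arm holds its last target. There are 200 camera calls.

TASK

Sort the little turned legs in the drilled rack: first take the one that came out too short and leave it in the plywood offcut box. Then draw out the leg whose head was left square and, for the turner across the bench to take, hold it up with its middle over the middle of the rubber mat, slanted about 45 degrees with its pin end lower (leaning in any direction), that end at least 10 cm above the bench; finish while still holding it there. Leave the good legs standing in the rack and do not disturb the other things on the bench.

Things in the scene. Friction and masses are not known exactly. Their poses are not given: they have to be found in the camera images.
- rack: Fixed dark wooden block 70 (x) x 310 (y) x 45 mm high with four blind round holes of 22 mm diameter, 34 mm deep, 75 mm apart in one row along its y axis. Each hole holds one leg, pin down. Origin at the centre of its underside on the bench, z up; its y axis runs along the row.
- short_leg: The short turned leg, pale wood, 120 mm long (about 55 g), standing in a rack hole. From the bottom: pin 19 mm dia x 30 mm, shoulder resting on the rack, body up to 33 mm thick narrowing to a 19 mm neck, round head 34 mm dia x 34 mm tall (86 to 120 mm from the pin end). Origin at the pin end, 15 mm above the bench; z from pin to head; top at 135 mm.
- short_leg_mid (a point): Middle of the short leg on its axis, 60 mm from the pin's end.
- square_leg: The unfinished leg, pale wood, 150 mm long (50 to 95 g), standing in a rack hole. Pin and shoulder as the short leg, but its head is a square block 34 x 34 x 34 mm (116 to 150 mm from the pin end). Origin at the pin end, 15 mm above the bench; z from pin to head, x and y square to the head faces; top at 165 mm.
- square_leg_mid (a point): Middle of the square-headed leg on its axis, 75 mm from the pin's end.
- good_leg_a: A good turned leg, pale wood, 150 mm long, round head 34 mm in diameter and 34 mm tall, pin 19 mm x 30 mm. Origin at the pin's end, z from pin to head; stands in the rack like the others, top at 165 mm.
- good_leg_b: A second good leg, the same as good_leg_a.
- offcut_box: Fixed open plywood box, 160 (x) x 170 (y) x 70 mm high, walls and floor 8 mm thick. Origin at the centre of its underside on the bench.
- mat: Fixed square black rubber mat lying on the bench, 150 x 150 x 4 mm; edges along the world x and y. Origin at the centre of its underside.
- wax_tin: Loose round aluminium tin, 66 mm diameter, 45 mm high; bystander. Origin at the centre of its underside.
- sanding_block: Loose cork block 100 x 60 x 35 mm; bystander. Origin at the centre of its underside.
- bowl: Loose turned wooden bowl, 100 mm across, 50 mm high; bystander. Origin at the centre of its underside.
There are look-alikes about, which are no part of the job. What is shaped like the square_leg but turquoise is not meant. What is shaped like the short_leg but red is not meant.

How it is judged:
By the outcome, as a careful person would: the job done as asked, in the order asked, and still so for the second after the job is handed in, while the arm keeps its last pose, push and grip.
It also fails if it takes over 69 s, if anything falls off the work surface, if the arm or the gripper's body presses on something with over 40 N, if the wrist force passes 120 N, or if a joint passes its speed limit or range.

## Working session

There is one attempt and no reset: what is moved stays moved. The work goes in short steps, Python scripts to look and compute and a shell command to move; the robot and the scene stay as the last step left them, time stands still between calls to the robot, and variables do not carry over. Pictures are saved under pics/ and viewed, about 8 in all and at most 12, crops included, and the job is handed in when it is done.

```bash
mkdir -p pics && python3 - <<'E'
from bench import manip
import cv2,numpy as np
for n in("scene","top"):
    f=manip.grab_frame(n); np.save(f"pics/{n}.npy",f); cv2.imwrite(f"pics/{n}0.png",f[:,:,::-1]); print(n,manip.camera_params(n))
print(manip.get_state())
E
```

```text
scene {'fx': 456.433622510129, 'fy': 456.433622510129, 'cx': 280.58448602750593, 'cy': 212.5727284717112, 'k1': -0.09146557316760037, 'rvec': array([ 0.77379388,  2.60240683, -1.04383974]), 'tvec': array([ 498.59314776, -188.75888543, 1541.53382604])}
top {'fx': 467.9816388153737, 'fy': 467.9816388153737, 'cx': 277.1797187036502, 'cy': 207.92435909761002, 'k1': -0.10548795232862916, 'rvec': array([ 2.00390679, -2.21589265,  0.23101237]), 'tvec': array([ 50.36785097, 614.64728671, 966.33127688])}
{'time_s': 0.1, 'qpos': array([-1.37879215e+00,  1.16457170e-01,  1.44220561e+00,  4.20739781e-06,
        1.58399647e+00, -3.78207523e-02]), 'qvel': array([ 6.14628622e-04, -1.65990269e-04, -2.07155316e-03,  1.65015842e-05,
       -4.55413500e-04, -5.07791381e-04]), 'effort': array([ 3.32041755e-04, -7.33666277e+01, -6.33787465e+01, -3.13238945e-05,
        5.24213872e-03, -5.75961209e-06]), 'tcp_pos': array([ 153.75062405, -657.27083028,  404.01854711]), 'eef_rot': array([-3.48532412e-04,  7.83519867e-01, -6.21366505e-01, -4.03650963e-04]), 'ft_force': array([-0.6098067 ,  0.07984477, -0.00456284]), 'wrist_torque': array([ 0.0273736 ,  0.02222494, -0.04824066]), 'grip_width': 0.9968912279752281}
```

```bash
ls; python3 -c "
import cv2,numpy as np
a=cv2.imread('pics/scene0.png');print(a.shape)"
```

```text
pics
(420, 560, 3)
```

View pics/scene0.png

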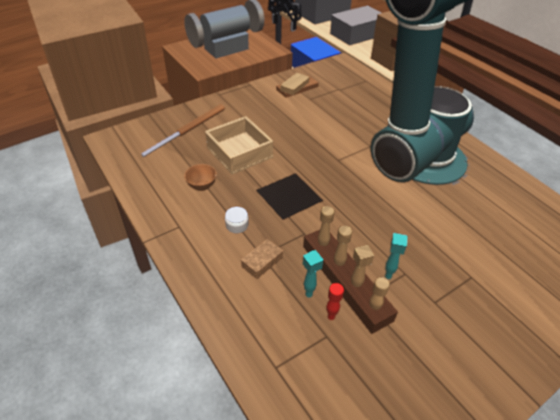

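View pics/top0.png

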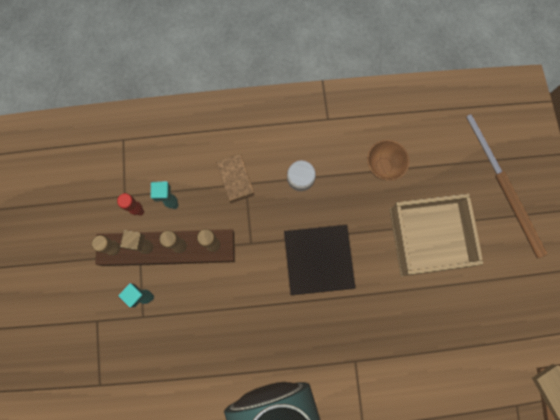

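The scene picture shows four pale legs in the dark rack, with heads at (326,212), (343,231), (363,253, square) and (381,285, lowest). In the top view they run right to left: good (206,238), good (168,239), square (131,240), short (100,243). The look-alikes are red (125,202) and turquoise (160,190) and (130,295) on the bench. The mat is at (320,260), the box at (438,234), the bowl at (388,160), the tin at (301,174) and the cork at (235,178). My targets are the short leg at (100,243) and the square leg at (131,240).

```bash
cat > h.py <<'E'
from bench import manip
import cv2,numpy as np
def cam(p):
    K=np.array([[p['fx'],0,p['cx']],[0,p['fy'],p['cy']],[0,0,1.]]);D=np.array([p['k1'],0,0,0.])
    R=cv2.Rodrigues(p['rvec'])[0];return K,D,R,np.array(p['tvec'])
def ray(p,uv):
    K,D,R,t=cam(p);n=cv2.undistortPoints(np.float64(uv).reshape(-1,1,2),K,D).reshape(-1,2)
    d=np.c_[n,np.ones(len(n))]@R;return -R.T@t,d
def onz(p,uv,z):
    C,d=ray(p,uv);return (C+d*((z-C[2])/d[:,2])[:,None])[:,:2]
def proj(p,X):
    K,D,R,t=cam(p);return cv2.projectPoints(np.float64(X).reshape(-1,1,3),p['rvec'],t,K,D)[0].reshape(-1,2)
def R_of(q):
    from scipy.spatial.transform import Rotation as Q
    return Q.from_quat([q[1],q[2],q[3],q[0]]).as_matrix()
E
python3 - <<'E'
from h import *
np.set_printoptions(precision=1,suppress=True)
T=manip.camera_params('top');S=manip.camera_params('scene')
f=np.load('pics/top.npy');g=cv2.cvtColor(f,cv2.COLOR_RGB2HSV)
print('cam',ray(T,[[0,0]])[0],ray(S,[[0,0]])[0])
for n,uv,z in [('short',(100,243),135),('square',(131,240),165),('goodA',(168,239),165),('goodB',(206,238),165),('red',(125,201),120),('tq1',(160,190),150),('tq2',(130,295),150),('tin',(301,174),45),('cork',(235,178),35),('bowl',(388,160),50)]:print(n,onz(T,[uv],z)[0])
print('rackcorners z45',onz(T,[(97,235),(234,230),(235,261),(97,266)],45))
print('mat',onz(T,[(285,232),(348,226),(354,290),(291,294)],4))
print('box rim',onz(T,[(397,204),(471,195),(481,264),(406,273)],70))
st=manip.get_state();print(R_of(st['eef_rot']))
big=cv2.resize(f[170:320,80:260],None,fx=4,fy=4,interpolation=cv2.INTER_CUBIC);cv2.imwrite('pics/topcrop.png',big[:,:,::-1])
E
```

```text
cam [ 400.5    5.8 1074.1] [1097.1  720.9  968.1]
short [565.  359.5]
square [559.7 285. ]
goodA [554.5 210.8]
goodB [549.2 135.5]
red [652.3 308.8]
tq1 [660.2 225.6]
tq2 [452.9 296.3]
tin [694.4 -73.9]
cork [703.2  77.8]
bowl [ 706.5 -276.9]
rackcorners z45 [[599.7 400. ]
 [580.6  89. ]
 [511.4  92.5]
 [529.5 401.8]]
mat [[ 571.2  -24.9]
 [ 570.4 -172. ]
 [ 423.  -166.7]
 [ 428.8  -23.8]]
box rim [[ 597.8 -275.9]
 [ 601.3 -447.5]
 [ 446.2 -441.7]
 [ 445.4 -272.7]]
[[ 0.2 -1.  -0. ]
 [-1.  -0.2  0. ]
 [-0.  -0.  -1. ]]
```

View pics/topcrop.png

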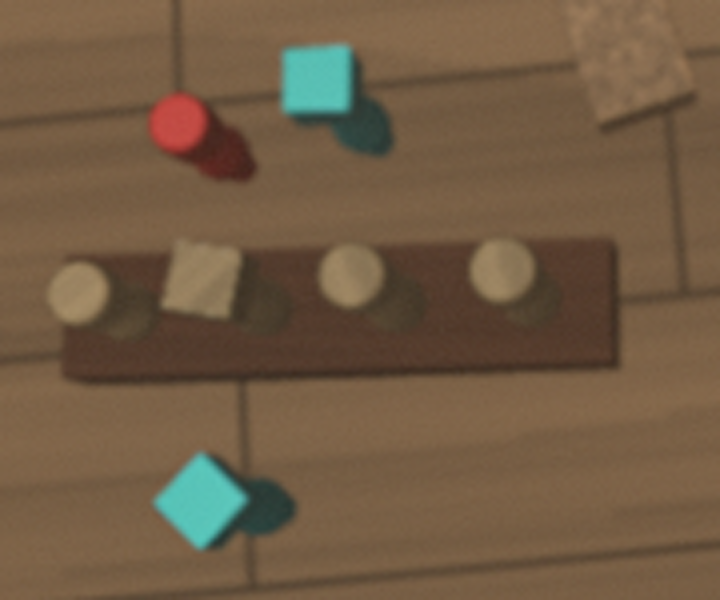

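The crop confirms the choice: the short leg at (80,293) is pale, round and lowest, and the square head is at (203,280). The turquoise at (318,80) and (200,502) and the red at (180,123) stand outside the rack, so they are look-alikes. I'll turn the jaws square to the row first.

```bash
python3 -m jog '[[[0,0,0,-10.5],[0,0,0,-10.5],[0,0,0,-10.5],[0,0,0,-10.5],[0,0,0,-10.5],[0,0,0,-10.5],[0,0,0,-10.5]]]' && cat >> h.py <<'E'
def go(x,y,z,yaw=None):
    "remaining move to TCP target in tool axes (units of 60 mm), turn in deg"
    s=manip.get_state();R=R_of(s['eef_rot']);d=R.T@(np.array([x,y,z])-s['tcp_pos'])/60
    cur=np.degrees(np.arctan2(R[1,0],R[0,0]))
    print('tcp',s['tcp_pos'].round(1),'yaw %.1f tilt %.2f t %.2f grip %.3f F %s'%(cur,np.degrees(np.arccos(-R[2,2])),s['time_s'],s['grip_width'],s['ft_force'].round(1)),'shift',d.round(2),'n>=%.1f'%(np.linalg.norm(d)*60/62),'' if yaw is None else 'turn %.1f'%((cur-yaw+90)%180-90))
E
python3 - <<'E'
from h import *
go(565,359.5,404,-3.5)
T=manip.camera_params('top')
c=np.array([(176,240),(243,251),(232,320),(162,308)])/4+[80,170]
P=onz(T,c,165);print(P.round(1),P.mean(0))
e=[P[(i+1)%4]-P[i] for i in range(4)];print([round(np.degrees(np.arctan2(v[1],v[0])),1) for v in e],[np.linalg.norm(v).round(1) for v in e])
E
```

```text
time_s: 0.98
tcp_pos: [153.7, -657.3, 400.7]
eef_rot: [-0.003, 1.0, -0.014, -0.001]
ft_force: [-0.1, -0.7, -0.9]
grip_width: 1.003
tcp [ 153.7 -657.3  400.7] yaw -1.6 tilt 0.35 t 0.97 grip 1.003 F [-0.1 -0.7 -0.9] shift [  6.38 -17.13   0.04] n>=17.7 turn 1.9
[[581.2 298.5]
 [572.4 264.8]
 [538.5 271.8]
 [547.8 306.8]] [559.95173741 285.44125343]
[np.float64(-104.7), np.float64(168.4), np.float64(75.1), np.float64(-13.9)] [np.float64(34.8), np.float64(34.6), np.float64(36.2), np.float64(34.5)]
```

```bash
python3 -m jog '[[[0.4,-0.8,0,0],[0.4,-0.8,0,0],[0.4,-0.8,0,0],[0.4,-0.85,0,0],[0.4,-0.85,0,0],[0.4,-0.9,0,0],[0.4,-0.9,0,0],[0.4,-0.9,0,0],[0.4,-0.9,0,0],[0.4,-0.9,0,0],[0.4,-0.9,0,0],[0.4,-0.9,0,0],[0.3,-0.9,0,0],[0.3,-0.9,0,0],[0.3,-0.9,0,0]]]' && python3 -c "
from h import *
go(565,359.5,404,-3.5)"
```

```text
time_s: 2.85
tcp_pos: [521.9, 143.0, 403.1]
eef_rot: [-0.005, 1.0, -0.015, -0.0]
ft_force: [1.0, -0.8, 0.1]
grip_width: 0.998
tcp [521.9 143.  403.1] yaw -1.7 tilt 0.56 t 2.85 grip 0.998 F [ 1.  -0.8  0.1] shift [ 0.61 -3.63  0.02] n>=3.6 turn 1.8
```

```bash
python3 -m jog '[[[0.15,-0.9,0,0.5],[0.15,-0.9,0,0.5],[0.15,-0.9,0,0.5],[0.15,-0.9,0,0.5],[0,0,0,0]]]' && python3 -c "
from h import *
go(565,359.5,404,-3.5)
p=manip.camera_params('wrist');f=manip.grab_frame('wrist');cv2.imwrite('pics/w1.png',f[:,:,::-1])
print(p['fx'],p['cx'],p['cy'],p['k1'],p['rvec'],p['tvec'])
print(proj(p,[(565,359.5,135),(560,285,165)]))"
```

```text
time_s: 3.48
tcp_pos: [567.6, 368.4, 402.0]
eef_rot: [-0.004, 1.0, -0.031, -0.002]
ft_force: [-0.5, 0.2, -0.1]
grip_width: 0.999
tcp [567.6 368.4 402. ] yaw -3.5 tilt 0.51 t 3.48 grip 0.999 F [-0.5  0.2 -0.1] shift [-0.03  0.15 -0.03] n>=0.2 turn -0.0
338.3623224344633 277.1166646093489 205.7285123064978 -0.06612198181012606 [-2.84472183  0.08595317  0.01964236] [-542.83340657  348.76517101  497.83740398]
[[275.1198733  222.67698901]
 [274.28571298 332.80277673]]
```

View pics/w1.png

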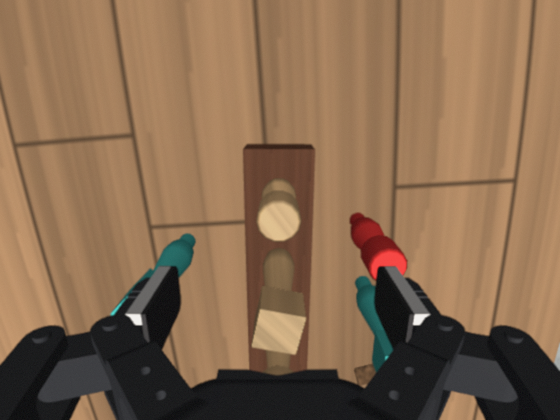

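The wrist view shows the short round head top at (279,220), the square head at (279,331), and the red and turquoise legs clear of both fingers.

```bash
python3 -c "
from h import *
p=manip.camera_params('wrist')
print(onz(p,[(279,220)],135),onz(p,[(279,331)],165))
go(566.5,359,300,-3.5)"
```

```text
[[567.96348117 359.76466137]] [[563.41293209 284.58146609]]
tcp [567.5 366.9 402.3] yaw -3.6 tilt 0.49 t 3.52 grip 0.998 F [-0.4  0.7 -0.8] shift [-0.    0.15  1.7 ] n>=1.7 turn -0.1
```

```bash
python3 -m jog '[[[0,0.13,0.3,0],[0,0,0.5,0],[0,0,0.5,0],[0,0,0.4,0],[0,0,0.3,0],[0,0,0,0]]]' && python3 -c "
from h import *
go(566.5,359.5,279,-3.5)"
```

```text
time_s: 4.28
tcp_pos: [565.6, 350.6, 274.4]
eef_rot: [-0.003, 0.999, -0.034, -0.002]
ft_force: [-0.3, -0.4, 0.9]
grip_width: 1.0
tcp [565.6 350.6 274.4] yaw -3.9 tilt 0.43 t 4.28 grip 1.000 F [-0.3 -0.4  0.9] shift [ 0.01 -0.15 -0.08] n>=0.2 turn -0.4
```

```bash
python3 -m jog '[[[0,-0.13,-0.1,0],[0,0,0,0]]]' && python3 -c "
from h import *
go(566.5,359.5,279,-3.5)"
```

```text
time_s: 4.53
tcp_pos: [566.5, 358.5, 283.0]
eef_rot: [-0.004, 0.999, -0.035, -0.001]
ft_force: [0.3, -0.2, -0.2]
grip_width: 0.997
tcp [566.5 358.5 283. ] yaw -4.0 tilt 0.44 t 4.53 grip 0.997 F [ 0.3 -0.2 -0.2] shift [-0.   -0.02  0.07] n>=0.1 turn -0.5
```

```bash
python3 -m jog '[[[0,-0.01,0.05,0],[0,0,0,0]]]' && python3 -m jog '[[[0,0,0,0],[0,0,0,0],[0,0,0,0],[0,0,0,0],[0,0,0,0],[0,0,0,0]]]' -1 40 && python3 -m jog '[[[0,0,0,0],[0,0,-0.1,0],[0,0,-0.2,0],[0,0,-0.3,0]]]'
```

```text
time_s: 4.78
tcp_pos: [566.6, 359.5, 281.0]
eef_rot: [-0.004, 0.999, -0.034, -0.001]
ft_force: [-0.9, -0.7, -0.9]
grip_width: 1.004
time_s: 5.52
tcp_pos: [566.6, 359.5, 281.3]
eef_rot: [-0.004, 0.999, -0.034, -0.0]
ft_force: [-0.9, -0.2, 0.2]
grip_width: 0.382
time_s: 6.02
tcp_pos: [566.5, 359.1, 318.0]
eef_rot: [-0.003, 0.999, -0.034, -0.001]
ft_force: [0.1, -0.8, -0.1]
grip_width: 0.379
```

```bash
python3 -m jog '[[[0,0,-0.5,0],[0,0,-0.6,0],[0,0,-0.6,0],[0,0,-0.4,0],[0,0,-0.1,0],[0,0.4,0,0],[0,0.8,0,0],[0,0.8,0,0],[0,0.8,0,0],[0,0.8,0,0],[0,0.8,0,0],[0,0.8,0,0]]]' && python3 -c "
from h import *
go(523,-330,440,-2)"
```

```text
time_s: 7.52
tcp_pos: [540.7, 34.1, 453.2]
eef_rot: [-0.004, 0.999, -0.033, -0.002]
ft_force: [0.5, -0.5, -1.1]
grip_width: 0.381
tcp [540.7  34.1 453.2] yaw -3.8 tilt 0.48 t 7.53 grip 0.381 F [ 0.5 -0.5 -1.1] shift [0.11 6.08 0.18] n>=5.9 turn -1.8
```

```bash
python3 -m jog '[[[0.02,0.8,0,-0.4],[0.02,0.8,0,-0.4],[0.02,0.8,0,-0.4],[0.02,0.8,0,-0.4],[0.02,0.8,0,0],[0,0.8,0,0],[0,0.4,0,0],[0,0.2,0,0],[0,0,0,0],[0,0,0,0]]]' && python3 -c "
from h import *
go(523,-330,440,-2)
f=manip.grab_frame('scene');cv2.imwrite('pics/s2.png',cv2.resize(f[60:340,100:460],None,fx=2,fy=2)[:,:,::-1])"
```

```text
time_s: 8.78
tcp_pos: [520.3, -307.1, 442.0]
eef_rot: [-0.005, 1.0, -0.022, -0.007]
ft_force: [0.2, 0.2, -0.7]
grip_width: 0.377
tcp [ 520.3 -307.1  442. ] yaw -2.5 tilt 0.99 t 8.78 grip 0.377 F [ 0.2  0.2 -0.7] shift [0.06 0.38 0.03] n>=0.4 turn -0.5
```

View pics/s2.png

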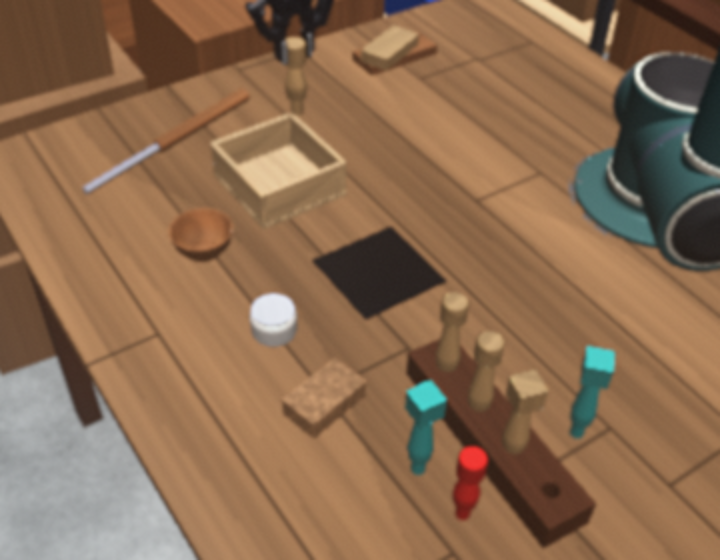

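The picture shows the short leg hanging upright at (296,80) and its hole empty at (551,490). Nothing else has moved. Next I'll go into the box close to the +y wall.

```bash
python3 -m jog '[[[0.04,0.36,0,0],[0,0,0.2,0],[0,0,0.6,0],[0,0,0.6,0],[0,0,0.5,0],[0,0,0.2,0],[0,0,0,0],[0,0,0,0]]]' - 20 && python3 -c "
from h import *
go(523,-330,290,-2)"
```

```text
time_s: 9.82
tcp_pos: [521.0, -326.7, 312.0]
eef_rot: [-0.005, 1.0, -0.021, -0.006]
ft_force: [-0.3, 0.6, -0.1]
grip_width: 0.381
tcp [ 521.  -326.7  312. ] yaw -2.4 tilt 0.89 t 9.82 grip 0.381 F [-0.3  0.6 -0.1] shift [0.04 0.06 0.36] n>=0.4 turn -0.4
```

```bash
python3 -m jog '[[[0,0,0.3,0],[0,0,0,0],[0,-0.2,0,0],[0,-0.2,0,0],[0,-0.2,0,0],[0,-0.2,0.05,0],[0,-0.2,0.05,0],[0,0,0,0]]]' && python3 -c "
from h import *
go(523,-245,270,-2)"
```

```text
time_s: 10.82
tcp_pos: [523.9, -262.9, 293.0]
eef_rot: [-0.0, 1.0, -0.02, -0.002]
ft_force: [-1.0, -3.7, -0.9]
grip_width: 0.38
tcp [ 523.9 -262.9  293. ] yaw -2.3 tilt 0.27 t 10.82 grip 0.380 F [-1.  -3.7 -0.9] shift [-0.03 -0.3   0.38] n>=0.5 turn -0.3
```

```bash
python3 -m jog '[[[0,-0.1,0.15,0],[0,-0.1,0.15,0],[0,-0.15,0.1,0],[0,-0.1,0,0],[0,0,0,0]]]' && python3 -c "
from h import *
go(523,-245,270,-2)
f=manip.grab_frame('scene');cv2.imwrite('pics/s3.png',cv2.resize(f[60:240,150:390],None,fx=3,fy=3)[:,:,::-1])"
```

```text
time_s: 11.45
tcp_pos: [525.5, -235.1, 271.7]
eef_rot: [0.001, 1.0, -0.02, 0.0]
ft_force: [-1.5, -0.5, 3.8]
grip_width: 0.381
tcp [ 525.5 -235.1  271.7] yaw -2.3 tilt 0.17 t 11.45 grip 0.381 F [-1.5 -0.5  3.8] shift [-0.03  0.17  0.03] n>=0.2 turn -0.3
```

View pics/s3.png

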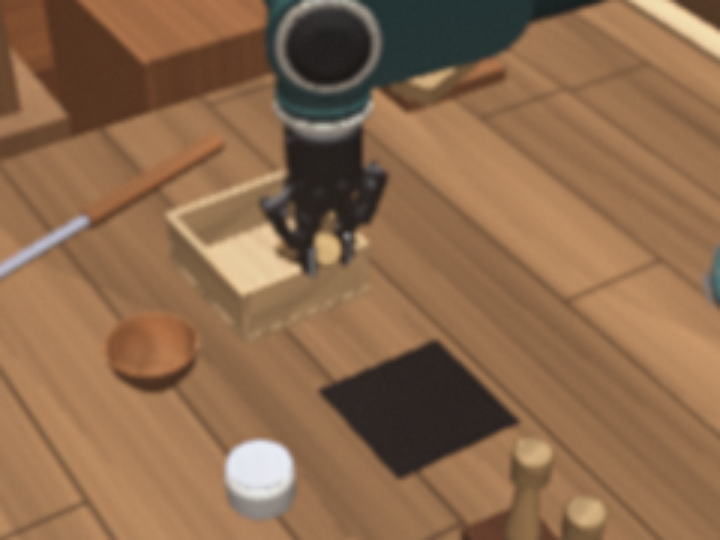

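Seen end-on at (327,248), the leg has tipped well over, with its pin inside the box. I'll lift it a little, move it inward, lower it and release.

```bash
python3 -m jog '[[[0,0,-0.4,0],[0,0.1,-0.4,0],[0,0.4,0,0],[0,0.4,0,0],[0,0.3,0,0],[0,0,0.3,0],[0,0,0.3,0],[0,0,0.2,0],[0,0,0,0]]]' - 40 && python3 -c "
from h import *
go(523,-315,236,-2)"
```

```text
time_s: 12.62
tcp_pos: [521.2, -311.1, 263.5]
eef_rot: [-0.002, 1.0, -0.02, -0.004]
ft_force: [0.6, 0.4, -0.2]
grip_width: 0.381
tcp [ 521.2 -311.1  263.5] yaw -2.3 tilt 0.46 t 12.62 grip 0.381 F [ 0.6  0.4 -0.2] shift [0.04 0.07 0.46] n>=0.4 turn -0.3
```

```bash
python3 -m jog '[[[0.03,0.06,0.15,0],[0,0,0.15,0],[0,0,0.1,0],[0,0,0,0]]]' && python3 -m jog '[[[0,0,0,0],[0,0,0,0],[0,0,0,0],[0,0,0,0]]]' 0.6 && python3 -c "
from h import *
go(523,-315,236,-2)
f=manip.grab_frame('top');cv2.imwrite('pics/t4.png',cv2.resize(f[120:330,300:560],None,fx=3,fy=3)[:,:,::-1])"
```

```text
time_s: 13.12
tcp_pos: [523.2, -314.5, 238.7]
eef_rot: [-0.002, 1.0, -0.02, -0.003]
ft_force: [-1.2, -0.7, -0.5]
grip_width: 0.381
time_s: 13.62
tcp_pos: [523.4, -314.6, 239.9]
eef_rot: [-0.001, 1.0, -0.02, -0.002]
ft_force: [-0.7, 0.1, -0.0]
grip_width: 0.8
tcp [ 523.4 -314.6  239.9] yaw -2.3 tilt 0.29 t 13.62 grip 0.800 F [-0.7  0.1 -0. ] shift [-0.01  0.01  0.06] n>=0.1 turn -0.3
```

```bash
python3 -m jog '[[[0,0,-0.3,0],[0,0,-0.6,0],[0,0,-0.6,0],[0,0,-0.6,0],[0,0,-0.2,0],[0,-0.4,0,1.2],[0,-0.85,0,1.2],[0,-0.85,0,1.2],[0,-0.85,0,1.2],[0,-0.85,0,1.2],[0,-0.85,0,1.2],[0.1,-0.85,0,1.2],[0.1,-0.85,0,1.2],[0.1,-0.85,0,1.2],[0,0,0,0]]]' 1 && python3 -c "
from h import *
go(561.5,285,400,-13.8)"
```

```text
time_s: 15.55
tcp_pos: [598.3, 122.7, 387.0]
eef_rot: [-0.0, 0.993, -0.118, -0.002]
ft_force: [0.1, -0.6, -0.4]
grip_width: 1.0
tcp [598.3 122.7 387. ] yaw -13.6 tilt 0.26 t 15.55 grip 1.000 F [ 0.1 -0.6 -0.4] shift [-1.23 -2.49 -0.21] n>=2.7 turn 0.2
```

View pics/t4.png

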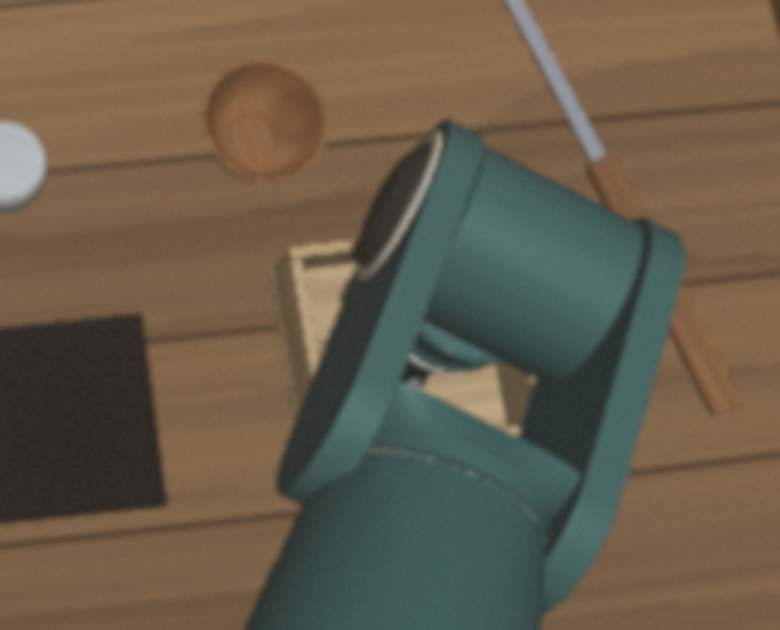

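The arm hides the inside of the box in that picture. I'll look again after this move, together with a close view of the square head.

```bash
python3 -m jog '[[[-0.3,-0.6,-0.1,0],[-0.35,-0.75,-0.05,0],[-0.35,-0.65,0,0],[-0.15,-0.25,0,0],[0,0,0,0]]]' && python3 -c "
from h import *
go(561.5,285,400,-13.8)
p=manip.camera_params('wrist');w=manip.grab_frame('wrist');f=manip.grab_frame('top')
c=np.hstack([w[150:420,140:420],cv2.resize(f[170:305,370:510],None,fx=2,fy=2)]);cv2.imwrite('pics/c5.png',c[:,:,::-1])
np.savez('pics/p5.npz',**p)"
```

```text
time_s: 16.18
tcp_pos: [561.8, 271.1, 395.5]
eef_rot: [0.001, 0.993, -0.119, -0.003]
ft_force: [0.4, -1.3, -0.4]
grip_width: 0.998
tcp [561.8 271.1 395.5] yaw -13.7 tilt 0.39 t 16.18 grip 0.998 F [ 0.4 -1.3 -0.4] shift [-0.06 -0.22 -0.07] n>=0.2 turn 0.1
```

View pics/c5.png

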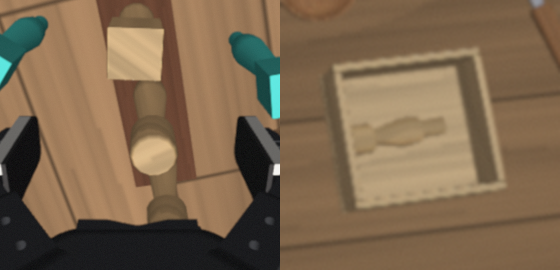

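The short leg lies flat inside the box (right half, (400,133)). The square head top is at (135,53), nearly aligned with the jaws.

```bash
python3 -c "
from h import *
p=dict(np.load('pics/p5.npz'))
P=onz(p,np.array([(110,27),(163,29),(160,80),(107,77)])+[140,150],165);print(P,P.mean(0))
e=[P[(i+1)%4]-P[i] for i in range(4)];print([round(np.degrees(np.arctan2(v[1],v[0])),1) for v in e])
x,y=P.mean(0);go((x+560)/2,(y+285.3)/2,350,-15.5)"
```

```text
[[552.40779199 305.46568268]
 [583.23667719 296.76868922]
 [574.33705714 264.90270312]
 [542.19108367 274.69778812]] [563.0431525  285.45871579]
[np.float64(-15.8), np.float64(-105.6), np.float64(163.1), np.float64(71.6)]
tcp [562.2 270.1 395.5] yaw -13.7 tilt 0.38 t 16.27 grip 1.002 F [-0.3 -0.7  1.2] shift [-0.07 -0.25  0.76] n>=0.8 turn 1.8
```

```bash
python3 -m jog '[[[-0.06,-0.2,0,1],[0,0,0,1],[0,0,0.3,0],[0,0,0.4,0],[0,0,0.3,0],[0,0,0.1,0],[0,0,0,0],[0,0,0,0]]]' && python3 -c "
from h import *
go(561.5,285.4,304,-15.8)"
```

```text
time_s: 17.27
tcp_pos: [562.1, 280.3, 324.8]
eef_rot: [0.001, 0.99, -0.14, -0.004]
ft_force: [-0.1, 0.2, -0.6]
grip_width: 1.005
tcp [562.1 280.3 324.8] yaw -16.1 tilt 0.43 t 17.27 grip 1.005 F [-0.1  0.2 -0.6] shift [-0.03 -0.08  0.35] n>=0.3 turn -0.3
```

```bash
python3 -m jog '[[[-0.02,-0.08,0.15,0],[0,0,0.15,0],[0,0,0,0],[0,0,0,0]]]' && python3 -m jog '[[[0,0,0,0],[0,0,0,0],[0,0,0,0],[0,0,0,0],[0,0,0,0],[0,0,0,0],[0,0,0,0]]]' -1 40 && python3 -c "
from h import *
go(561.5,285.4,304,-15.8)"
```

```text
time_s: 17.77
tcp_pos: [562.2, 285.8, 306.4]
eef_rot: [0.001, 0.99, -0.14, -0.003]
ft_force: [0.6, 0.3, 0.0]
grip_width: 0.998
time_s: 18.65
tcp_pos: [562.3, 285.7, 307.1]
eef_rot: [0.001, 0.99, -0.14, -0.003]
ft_force: [0.2, -0.7, -0.3]
grip_width: 0.392
tcp [562.3 285.7 307.1] yaw -16.1 tilt 0.31 t 18.65 grip 0.392 F [ 0.2 -0.7 -0.3] shift [-0.01  0.01  0.05] n>=0.1 turn -0.3
```

```bash
python3 -m jog '[[[0,0,-0.1,0],[0,0,-0.3,0],[0,0,-0.5,0],[0,0,-0.6,0],[0,0,-0.6,0],[0,0,-0.5,0],[0,0,-0.2,0],[0.1,0.4,0,-2],[0.1,0.7,0,-2],[0.1,0.7,0,-2],[0,0.7,0,-2],[0,0.7,0,-2],[0,0.7,0,-2],[0,0.7,0,-2],[0,0.7,0,0]]]' && python3 -c "
from h import *
go(523,-225,470,-1.5)"
```

```text
time_s: 20.52
tcp_pos: [531.0, -39.6, 486.7]
eef_rot: [-0.0, 1.0, -0.012, -0.002]
ft_force: [-0.7, 0.4, -0.5]
grip_width: 0.389
tcp [531.  -39.6 486.7] yaw -1.3 tilt 0.24 t 20.52 grip 0.389 F [-0.7  0.4 -0.5] shift [-0.06  3.09  0.28] n>=3.0 turn 0.2
```

```bash
python3 -m jog '[[[-0.05,0.6,0,0],[0,0.7,0,0],[0,0.6,0,0],[0,0.4,0,0],[0,0.2,0,0],[0,0,0.2,0],[0,0,0.6,0],[0,0,0.6,0],[0,0,0.5,0],[0,0,0.2,0],[0,0,0,0],[0,0,0,0]]]' && python3 -c "
from h import *
go(523,-225,310,-1.5)"
```

```text
time_s: 22.02
tcp_pos: [522.0, -191.5, 354.3]
eef_rot: [-0.001, 1.0, -0.011, -0.003]
ft_force: [-0.1, -1.1, 0.8]
grip_width: 0.388
tcp [ 522.  -191.5  354.3] yaw -1.3 tilt 0.37 t 22.02 grip 0.388 F [-0.1 -1.1  0.8] shift [0.03 0.56 0.74] n>=0.9 turn 0.2
```

```bash
python3 -m jog '[[[0.02,0.3,0.2,0],[0,0.1,0.3,0],[0,0,0.15,0],[0,0,0,0],[0,0.2,0,0],[0,0.2,0,0],[0,0.2,0,0],[0,0.2,0,0],[0,0.2,0,0],[0,0,0,0]]]' - 20 && python3 -c "
from h import *
go(523,-321,295,-1.5)"
```

```text
time_s: 23.28
tcp_pos: [521.4, -281.5, 315.4]
eef_rot: [-0.001, 1.0, -0.012, -0.001]
ft_force: [0.2, 1.1, 0.6]
grip_width: 0.395
tcp [ 521.4 -281.5  315.4] yaw -1.3 tilt 0.21 t 23.27 grip 0.395 F [0.2 1.1 0.6] shift [0.04 0.66 0.34] n>=0.7 turn 0.2
```

```bash
python3 -m jog '[[[0.02,0.15,0.05,0],[0,0.15,0.1,0],[0,0.15,0.1,0],[0,0.1,0.05,0],[0,0,0,0],[0,0,0,0]]]' && python3 -c "
from h import *
go(523,-321,295,-1.5)"
```

```text
time_s: 24.02
tcp_pos: [521.9, -315.4, 297.2]
eef_rot: [-0.002, 1.0, -0.012, -0.001]
ft_force: [0.7, 4.2, 2.9]
grip_width: 0.391
tcp [ 521.9 -315.4  297.2] yaw -1.3 tilt 0.25 t 24.02 grip 0.391 F [0.7 4.2 2.9] shift [0.02 0.09 0.04] n>=0.1 turn 0.2
```

```bash
python3 -m jog '[[[0.02,0.09,0.03,0],[0,0,0,0],[0,0,0,0]]]' && python3 -m jog '[[[0,0,0,0],[0,0,0,0],[0,-0.1,-0.2,0],[0,-0.3,-0.5,0],[0,-0.5,-0.5,0],[0,-0.6,-0.4,0],[0,-0.6,-0.2,0],[0,-0.4,0,0],[0,-0.1,0,0],[0,0,0,0],[0,0,0,0]]]' - 60 && python3 -c "
from h import *
go(498.3,-141,425,-1.5)"
```

```text
time_s: 24.4
tcp_pos: [522.8, -320.3, 295.0]
eef_rot: [-0.002, 1.0, -0.011, -0.001]
ft_force: [0.6, 2.8, 1.6]
grip_width: 0.391
time_s: 25.78
tcp_pos: [525.5, -159.9, 413.0]
eef_rot: [0.001, 1.0, -0.012, 0.001]
ft_force: [0.4, 0.1, -1.2]
grip_width: 0.385
tcp [ 525.5 -159.9  413. ] yaw -1.4 tilt 0.14 t 25.77 grip 0.385 F [ 0.4  0.1 -1.2] shift [-0.46 -0.3  -0.2 ] n>=0.6 turn 0.1
```

```bash
python3 -m jog '[[[-0.3,-0.2,-0.2,0],[-0.1,-0.08,0,0],[0,0,0,0],[0,0,0,0]]]' && python3 -c "
from h import *
go(498.3,-141,425,-1.5)
P=manip.camera_params('scene');f=manip.grab_frame('scene');np.save('pics/s6.npy',f);t=manip.grab_frame('top');np.save('pics/t6.npy',t)
s=manip.get_state();R=R_of(s['eef_rot']);g=s['tcp_pos']+155*R[:,2]
u=proj(P,[g,g+62*np.array([0,.707,-.707]),g+137*np.array([0,.707,-.707])]);print(u,g)
a=[int(x) for x in u[0]];a[0]-=60;a[1]-=50;print(a)
c1=cv2.resize(f[a[1]:a[1]+135,a[0]:a[0]+130],None,fx=4,fy=4,interpolation=cv2.INTER_CUBIC)
cv2.imwrite('pics/s6.png',c1[:,:,::-1])"
```

```text
time_s: 26.28
tcp_pos: [501.9, -144.5, 423.5]
eef_rot: [0.001, 1.0, -0.013, 0.0]
ft_force: [0.2, 0.3, -0.2]
grip_width: 0.386
tcp [ 501.9 -144.5  423.5] yaw -1.5 tilt 0.06 t 26.27 grip 0.386 F [ 0.2  0.3 -0.2] shift [-0.06 -0.06 -0.02] n>=0.1 turn -0.0
[[282.53955484 113.51063284]
 [291.13323286 134.80789091]
 [301.43419467 160.4013558 ]] [ 501.90086682 -144.5756399   268.42362368]
[222, 63]
```

View pics/s6.png

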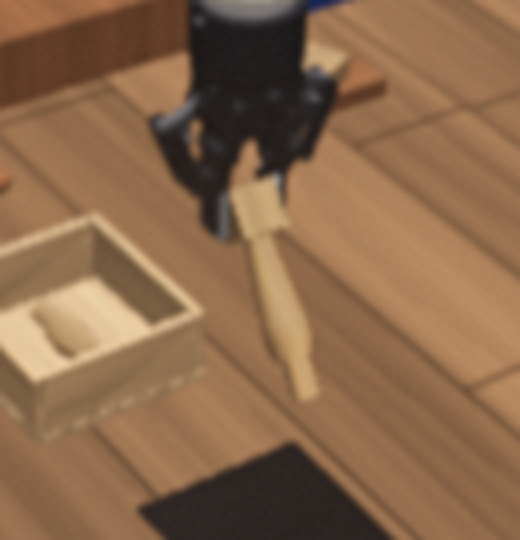

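The leg is held slanted with its head at about (261,209) and its pin end at (307,395) in the crop. I'll triangulate both ends with the top view.

```bash
python3 -c "
from h import *
T=manip.camera_params('top');t=np.load('pics/t6.npy')
u=proj(T,[(502,-144.6,268),(502,-100,224),(502,-48,171.5)]);print(u)
a=(int(u[1][0])-70,int(u[1][1])-65);print(a)
cv2.imwrite('pics/t6.png',cv2.resize(t[a[1]:a[1]+130,a[0]:a[0]+140],None,fx=4,fy=4,interpolation=cv2.INTER_CUBIC)[:,:,::-1])"
```

```text
[[359.2988694  239.97053507]
 [331.20699222 245.8897782 ]
 [301.62216945 252.14745128]]
(261, 180)
```

View pics/t6.png

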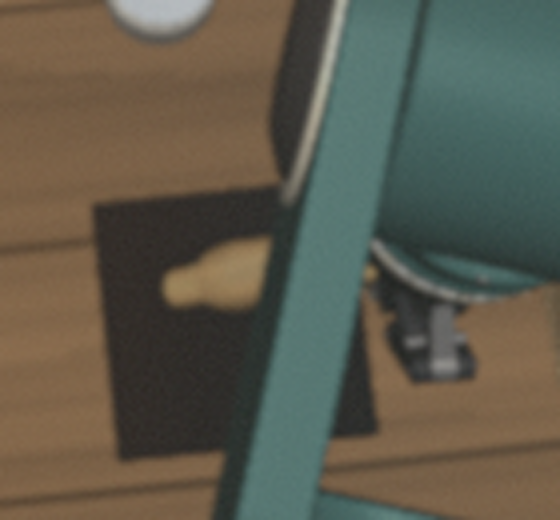

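```bash
python3 -c "
from h import *
np.set_printoptions(precision=1,suppress=True)
T=manip.camera_params('top');S=manip.camera_params('scene')
C1,d1=ray(S,[(298.8,161.8)]);C2,d2=ray(T,[(303,252.2)])
A=np.c_[d1[0],-d2[0]];k=np.linalg.lstsq(A,C2-C1,rcond=None)[0]
p=(C1+d1[0]*k[0]+C2+d2[0]*k[1])/2;print('pin',p,'gap',np.linalg.norm(C1+d1[0]*k[0]-C2-d2[0]*k[1]))
s=manip.get_state();R=R_of(s['eef_rot']);g=s['tcp_pos']+155*R[:,2];v=p-g;print('grip',g,'len',np.linalg.norm(v),'slant',np.degrees(np.arctan2(np.hypot(v[0],v[1]),-v[2])))
# head top / axis points in scene, on plane x=g[0]
for n,uv in [('headtop',(255/4+222,185/4+63)),('headc',(262/4+222,208/4+63)),('pin',(298.8,161.8)),('neck',(262/4+222,238/4+63))]:
    C,d=ray(S,[uv]);q=C+d[0]*((g[0]-C[0])/d[0][0]);print(n,q)
print('mid est',g+v/np.linalg.norm(v)*62)
go(498.3,-141,425)"
```

```text
pin [504.1 -52.7 163.5] gap 4.416505871036787
grip [ 501.9 -144.6  268.4] len 139.49176235761252 slant 41.2336724897308
headtop [ 501.9 -130.   290.1]
headc [ 501.9 -121.   277. ]
pin [501.9 -59.2 158.6]
neck [ 501.9 -119.8  253.6]
mid est [ 502.9 -103.7  221.8]
tcp [ 501.9 -144.4  423.4] yaw -1.5 tilt 0.05 t 26.38 grip 0.389 F [-0.3 -0.7 -0.2] shift [-0.1 -0.1 -0. ] n>=0.1
```

```bash
python3 -c "
from h import *
p=manip.camera_params('wrist');np.savez('pics/p7.npz',**p);w=manip.grab_frame('wrist');np.save('pics/w7.npy',w)
s=manip.get_state();R=R_of(s['eef_rot']);g=s['tcp_pos']+155*R[:,2]
for a in (30,35,40,45,50):
    t=np.radians(a);d=np.array([0,0,0])-R[:,1]*np.sin(t)+R[:,2]*np.cos(t)
    print(a,proj(p,[g+137*d,g+107*d,g+4*d]).round(1).tolist())
cv2.imwrite('pics/w7.png',cv2.resize(w[60:400,140:420],None,fx=2,fy=2)[:600,:,::-1])"
```

```text
30 [[276.4, 111.7], [276.2, 137.3], [275.7, 281.7]]
35 [[276.3, 96.5], [276.2, 125.2], [275.7, 281.3]]
40 [[276.3, 81.1], [276.2, 113.1], [275.7, 281.0]]
45 [[276.3, 65.3], [276.2, 101.1], [275.7, 280.7]]
50 [[276.2, 49.2], [276.1, 89.2], [275.7, 280.6]]
```

View pics/w7.png

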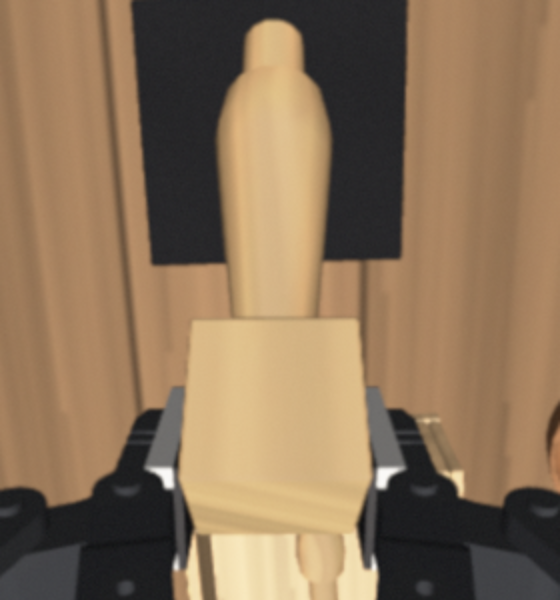

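The wrist view shows the pin rim at crop (273,20), and the head's upper-face edges at rows 320 and about 495. I'll fit the slant to those rows.

```bash
python3 -c "
from h import *
p=dict(np.load('pics/p7.npz'))
s=manip.get_state();R=R_of(s['eef_rot']);g=s['tcp_pos']+155*R[:,2]
print('measured: pinrim 70, headlow edge 220, headtop edge 308, far edge 326')
for L in (134,138,142):
  for a in (34,38,42,46):
    t=np.radians(a);d=-R[:,1]*np.sin(t)+R[:,2]*np.cos(t);n=-R[:,1]*np.cos(t)-R[:,2]*np.sin(t)
    o=g+L*d
    print(L,a,proj(p,[o+9.5*n,o-116*d+17*n,o-150*d+17*n,o-150*d-17*n])[:,1].round(1))
"
```

```text
measured: pinrim 70, headlow edge 220, headtop edge 308, far edge 326
134 34 [ 89.6 231.8 311.9 341.1]
134 38 [ 77.4 232.6 316.2 339. ]
134 42 [ 65.  233.7 320.4 336.7]
134 46 [ 52.4 235.2 324.4 334.3]
138 34 [ 86.2 223.9 301.1 331.9]
138 38 [ 73.7 224.2 305.1 329.7]
138 42 [ 60.9 224.9 309.1 327.4]
138 46 [ 47.8 225.9 312.9 325. ]
142 34 [ 82.9 216.2 290.7 322.9]
142 38 [ 70.  216.1 294.4 320.7]
142 42 [ 56.8 216.3 298.  318.3]
142 46 [ 43.3 216.9 301.6 315.9]
```

The slant is about 40°. I'll go back to the box rim for about 5° more.

```bash
python3 -m jog '[[[0.2,0.4,0.2,0],[0.1,0.6,0.4,0],[0,0.6,0.5,0],[0,0.3,0.5,0],[0,0.1,0.2,0],[0,0,0,0],[0,0,0,0]]]' && python3 -c "
from h import *
go(523,-331,295,-1.5)"
```

```text
time_s: 27.3
tcp_pos: [518.5, -268.2, 313.8]
eef_rot: [0.0, 1.0, -0.013, 0.001]
ft_force: [0.1, 0.8, -0.4]
grip_width: 0.391
tcp [ 518.5 -268.2  313.8] yaw -1.5 tilt 0.12 t 27.30 grip 0.391 F [ 0.1  0.8 -0.4] shift [0.1  1.04 0.31] n>=1.1 turn 0.0
```

```bash
python3 -m jog '[[[0.05,0.3,0.1,0],[0,0.25,0.1,0],[0,0.15,0.08,0],[0,0.1,0.04,0],[0,0,0,0],[0,0,0,0]]]' - 20 && python3 -c "
from h import *
go(523,-331,295,-1.5)"
```

```text
time_s: 28.05
tcp_pos: [521.0, -318.8, 295.8]
eef_rot: [0.001, 1.0, -0.012, 0.002]
ft_force: [0.5, 2.4, 0.6]
grip_width: 0.388
tcp [ 521.  -318.8  295.8] yaw -1.4 tilt 0.28 t 28.05 grip 0.388 F [0.5 2.4 0.6] shift [0.04 0.2  0.01] n>=0.2 turn 0.1
```

Then 12 mm further, tighten the grip, and return to the mat. The grip target for a 45° slant is (498.3, -142).

```bash
python3 -m jog '[[[0.03,0.12,0.01,0],[0,0.1,0,0],[0,0,0,0],[0,0,0,0]]]' && python3 -m jog '[[[0,0,0,0],[0,0,0,0],[0,-0.1,-0.2,0],[-0.1,-0.3,-0.5,0],[-0.1,-0.5,-0.5,0],[-0.1,-0.6,-0.4,0],[-0.1,-0.6,-0.2,0],[0,-0.5,0,0],[0,-0.2,0,0],[0,0,0,0],[0,0,0,0]]]' - 60 && python3 -c "
from h import *
go(498.3,-142,425,-1.5)"
```

```text
time_s: 28.55
tcp_pos: [522.8, -330.4, 295.6]
eef_rot: [-0.001, 1.0, -0.011, 0.002]
ft_force: [-0.7, 1.6, 1.0]
grip_width: 0.39
time_s: 29.92
tcp_pos: [500.3, -156.5, 412.9]
eef_rot: [0.001, 1.0, -0.012, 0.004]
ft_force: [-0.5, -0.9, -0.2]
grip_width: 0.389
tcp [ 500.3 -156.5  412.9] yaw -1.3 tilt 0.53 t 29.93 grip 0.389 F [-0.5 -0.9 -0.2] shift [-0.04 -0.24 -0.2 ] n>=0.3 turn 0.2
```

```bash
python3 -m jog '[[[-0.03,-0.2,-0.15,0],[0,0,0,0],[0,0,0,0]]]' && python3 -c "
from h import *
go(498.3,-142,425,-1.5)
p=manip.camera_params('wrist');s=manip.get_state();w=manip.grab_frame('wrist');S=manip.grab_frame('scene')
R=R_of(s['eef_rot']);g=s['tcp_pos']+155*R[:,2]
for L in (136,138,140):
  for a in (38,42,46,50):
    t=np.radians(a);d=-R[:,1]*np.sin(t)+R[:,2]*np.cos(t);n=-R[:,1]*np.cos(t)-R[:,2]*np.sin(t)
    o=g+L*d
    print(L,a,proj(p,[o+9.5*n,o-116*d+17*n,o-150*d+17*n,o-150*d-17*n])[:,1].round(1),'mid',(o-75*d).round(1),'pinz %.0f'%o[2])
c=np.hstack([w[30:400,180:370],S[30:400,130:440]]);cv2.imwrite('pics/f8.png',cv2.resize(c,None,fx=1.6,fy=1.6)[:,:,::-1])"
```

```text
time_s: 30.3
tcp_pos: [498.7, -145.0, 422.2]
eef_rot: [0.001, 1.0, -0.013, 0.004]
ft_force: [-0.9, 0.1, -1.2]
grip_width: 0.389
tcp [ 498.7 -145.   422.2] yaw -1.4 tilt 0.48 t 30.30 grip 0.389 F [-0.9  0.1 -1.2] shift [-0.01 -0.05 -0.05] n>=0.1 turn 0.1
136 38 [ 75.6 228.4 310.6 334.3] mid [ 501.3 -107.9  219.1] pinz 160
136 42 [ 63.  229.3 314.7 332. ] mid [ 501.4 -104.6  221.8] pinz 166
136 46 [ 50.2 230.6 318.6 329.6] mid [ 501.4 -101.6  224.7] pinz 173
136 50 [ 37.1 232.2 322.3 327. ] mid [501.5 -98.7 227.9] pinz 180
138 38 [ 73.8 224.3 305.1 329.7] mid [ 501.4 -106.7  217.5] pinz 158
138 42 [ 61.  224.9 309.1 327.4] mid [ 501.4 -103.3  220.3] pinz 164
138 46 [ 47.9 226.  312.9 325. ] mid [ 501.5 -100.1  223.3] pinz 171
138 50 [ 34.6 227.4 316.6 322.4] mid [501.5 -97.2 226.6] pinz 178
140 38 [ 71.9 220.2 299.7 325.2] mid [ 501.4 -105.4  215.9] pinz 157
140 42 [ 58.9 220.6 303.5 322.9] mid [ 501.5 -102.   218.8] pinz 163
140 46 [ 45.7 221.4 307.2 320.4] mid [501.5 -98.7 222. ] pinz 170
140 50 [ 32.1 222.6 310.9 317.9] mid [501.6 -95.7 225.3] pinz 177
```

View pics/f8.png

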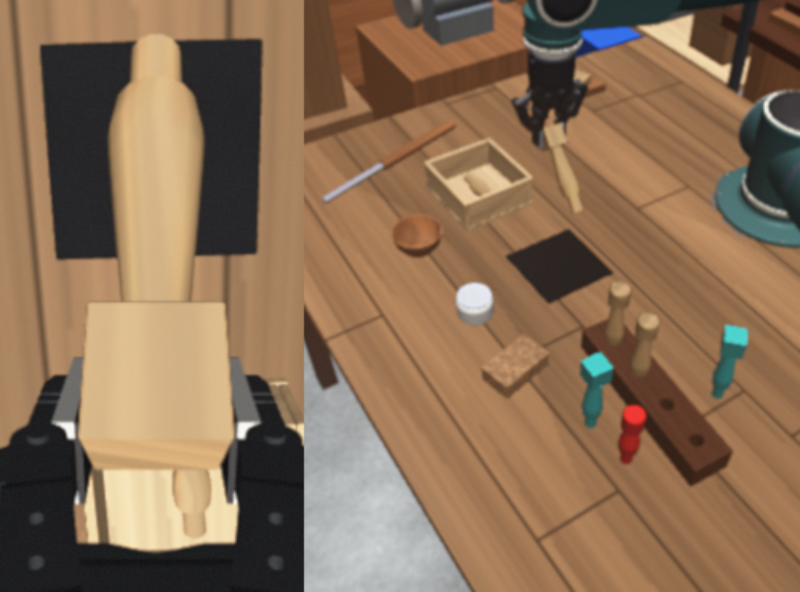

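The fit now gives about 45°: the rows are 52, 219, 306 and 322, with L of about 140. The short leg is in the box, the good legs stand in the rack and the other things are untouched. One last 3 mm centring nudge remains.

```bash
python3 -m jog '[[[-0.05,-0.04,0,0],[0,0,0,0],[0,0,0,0]]]' && python3 -c "
from h import *
p=manip.camera_params('wrist')
go(495.2,-142.5,422)
print('mat by wrist (3 mm later)',onz(p,np.array([(42,46),(262,40),(257,253),(57,258)])/1.6+[180,30],4).mean(0))
"
```

```text
time_s: 30.78
tcp_pos: [495.5, -142.6, 421.9]
eef_rot: [0.001, 1.0, -0.013, 0.004]
ft_force: [-0.3, -0.7, 0.5]
grip_width: 0.388
tcp [ 495.5 -142.6  421.9] yaw -1.5 tilt 0.46 t 30.77 grip 0.388 F [-0.3 -0.7  0.5] shift [-0.01 -0.   -0.  ] n>=0.0 
mat by wrist (3 mm later) [499.91371956 -95.32161293]
```

```bash
python3 -c "
from bench import manip
print(manip.hand_in())"
```

```text
the job is handed in; nothing more can be done
None
```

The job is handed in at about 31 s on the robot's clock. The short leg lies flat in the offcut box, and the arm is still holding the square-headed leg over the mat.

- **Tilting:** the moves can't tilt the tool, so I turned each leg in a light grip by pushing it against the box's rim. I took a second push on the square leg because the first left it at about 40°, then tightened the grip to 60 N.
- **Slant and height:** the last wrist-camera fit put the square leg at about 45°, pin end lower and about 17 cm above the bench. I did not take another picture after the final 3 mm nudge to centre it.
- **Centring:** the leg's middle is at about (498, -97) mm. The top camera puts the mat centre at (498, -97) and the wrist camera at about (503, -98).
- **Disagreement:** after the first push, the scene camera alone suggested a slant of 33–35°, while triangulating with the top view gave 41° and the wrist fit about 40°. I went by the wrist fit, and did not repeat the scene-camera slant measurement after the second push.
- **Other things:** the last scene picture shows both good legs standing in the rack and the bowl, tin, cork block and look-alikes where they were. The highest wrist force at any reading was about 5 N.

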